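# Close a slip-casting mould by running its loose wing screw home

## Task

The two-part plaster mug mould in the bench clamp has to be closed before slip is poured. Spin the clamp's loose wing screw clockwise with repeated strokes of a fingertip on its wings, pushing only and never gripping or forcing it, until the mould is fully shut and the screw has come up snug; then take the hand away. Keep off the mould and its pressure plate, and leave the things standing around the clamp where they are.

Things in the scene. Friction and masses are not known exactly. Their poses are not given: they have to be found in the camera images.
- mould_clamp: Bench clamp fixed to the table: plywood board 210 (x) x 250 (y) x 18 mm, steel end stop at its -y end, guide rods along y, steel nut bar across (190 wide, outer face at y = 105 mm, boss to 115 mm, top at z = 100 mm). Origin: centre of the board's underside, z up. The screw's axis runs along y at x = 0, z = 75 mm; its winged end looks to +y. Mould 130 wide in x, top at z = 128 mm
- wing_screw (a joint): Screw angle, rad; grows as it tightens (clockwise seen from its outer +y end: the top wing goes to the clamp's -x side, then down). 0: mould 16 mm open; a turn closes it 8 mm; at 12.566 the halves meet and the screw stops dead. Friction 0.05 N m (1 to 2 N on a wing); stays where left. Elevation of wing_1 from the -x direction upward: 13.613 - angle
- screw_hub (a point): Centre of the wing screw's hub, on its axis, 75 mm above the table: hub 26 mm diameter, 22 mm long; 50 (shut) to 66 mm (open) beyond the boss of the nut bar; it moves inwards with the screw, 8 mm a turn
- wing_1 (a point): Outer end of one wing, 44 mm from the axis. The two wings are flat rounded blades opposite each other (88 mm over both), each 8 mm thick, 17 to 26 mm wide along the axis, from the hub out to 44 mm
- wing_2 (a point): Outer end of the other wing, opposite wing_1
- fixed_seam (a point): Middle of the upper edge of the fixed plaster half's seam face (half 130 x 60 x 110 mm), 128 mm above the table
- moving_seam (a point): Middle of the upper edge of the moving plaster half's seam face (same size), carried by the pressure plate; its distance from fixed_seam is the gap of the mould
- fixed_half: The fixed plaster half, against the end stop. Origin: centre of the lower edge of its seam face
- moving_half: The moving plaster half (130 x 60 x 110 mm) together with the steel pressure plate (190 x 12 x 90 mm) behind it. Origin: middle of the plate's lower edge, 66 mm behind the seam face
- mug: Bystander: unfired clay mug, 86 mm wide, 85 mm high, handle on its +y side, loose. Origin: centre of its underside
- slip_jar: Bystander: grey jar with a white lid, 72 mm diameter, 100 mm high, loose. Origin: centre of its underside
- handle_mould: Bystander: plaster block 110 x 70 x 50 mm, loose. Origin: centre of its underside
- mould_brush: Bystander: wooden-handled brush lying flat, 190 mm long along its x axis, 42 mm wide, 20 mm high, loose. Origin: middle of its underside

How it is judged:
At the end, for the whole second after the job is handed in: the wing screw is within 0.5 rad of the angle at which the halves meet (or tighter), the seam gap is under 1 mm, the screw is at rest and the four bystanders stand as they stood (value of joint wing_screw above 12.066 rad and distance between moving_seam and fixed_seam below 0.001 m and velocity of joint wing_screw between -0.1 and 0.1 rad/s and angle between each of mug, slip_jar, handle_mould, mould_brush's own z axis and vertical below 0.2 rad); the robot touches nothing.
It fails at once if the wing screw is gripped or forced: more than 35 N between fingers and screw (contact force between the fingers and wing_screw above 35 N).
It fails at once if a plaster half or the pressure plate is pushed: more than 3 N on it (contact force between any of the arm, the fingers and fixed_half above 3 N or contact force between any of the arm, the fingers and moving_half above 3 N).
It fails at once if a bystander is moved or lifted by more than 15 mm (distance of any of mug, slip_jar, handle_mould, mould_brush from where it was at the start of the episode above 0.015 m).
It also fails if it takes over 51 s, if anything falls off the work surface, if the arm or the gripper's body presses on something with over 40 N, if the wrist force passes 120 N, or if a joint passes its speed limit or range.

## Robot

A 7-joint arm with a two-finger parallel gripper is mounted at the origin on the work surface. World frame = base frame: x ahead of the robot, y to its left, z up, the work surface at z = 0. Lengths are in m, angles in rad, forces in N, time in s.
With the tool pointing down it reaches from about 0.4 to 0.875 m from the base axis. Payload 4.4 kg.
Tool frame: the origin (TCP) lies at the very end of the fingers, on their centre line; the grasp point (between the pads) lies 19 mm behind it; z points along the fingers, y is the direction in which the jaws open and shut (so a half turn about z gives the same grasp; the last joint's range is limited). The gripper opens to 85 mm and grips with 20 to 120 N. Pads are 22 mm wide; open, the fingers measure 114 mm over their backs; the gripper's body (76 mm by 85 mm) begins 54 mm behind the grasp point. The pads swing forward as they close: fully open they stand 13 mm farther back than shut.
Start: joints at [-1.167, 0.628, 0.038, 1.517, -0.027, 0.996, -0.02], TCP at [0.294, 0.58, 0.231] pointing down, gripper open.
Joint ranges: [-3.06, 3.06], [-0.37, 2.12], [-1.25, 1.32], [0.18, 2.47], [-1.1, 4.24], [0.23, 1.98], [-2.94, 2.94]. Speed limits (rad/s): [2.57, 2.57, 3.14, 3.14, 3.14, 3.14, 3.14].

## Interface

Orientations are given as a unit quaternion [x, y, z, w].
In Python, from plant import env gives the robot as it stands.
- The arm moves only by the tool jog_arm, never from a script. Its argument "motion" is one flat list of numbers, 4 for each row, row after row: the shift along the tool's x, y, z in m, then the turn about the tool's z in rad. In form: [dx, dy, dz, yaw, dx, dy, dz, yaw, ...]. A call has 1 to 12 rows; each row shifts and turns the pose as measured when the row begins, along the tool's axes as they then stand; what a row does not reach is not made up. A row lasts 1/12 s, in which the tool goes at most 41.7 mm and 7.16 degrees, less where a joint would pass 70% of its speed; a pose out of reach is approached as far as the arm can. A call is refused whole if a number of a shift passes 0.0417 or a number of a turn 0.125, either way. A call with a gripper value outside its range is refused whole. "hand" is the closure, from 0 (fully open) to 1 (shut), set as the call begins (left out, the last holds). The fingers move at their own pace and stop on an object; the grip force is fixed at half the most. Time passes only in rows, so rows that do not move let the fingers close. It gives the time, the measured TCP pose, the force and the opening at its end, in the units of the state.
- env.read_state(): the state, without advancing time (a new reading comes with each control period).
- env.get_image(name): name is "scene" or "top" or "wrist"; returns a dict with "img" (384x512x3 uint8, blue, green, red), "range_z" (384x512 float32, m along the optical axis (not along the pixel's ray), 0 where there is no reading), "vfov" (degrees; the focal length in pixels is half the picture's height over the tangent of half this angle, whatever the lens; pixels are square), "cx", "cy" (the principal point, pixels), "view" (4x4, takes a point from world to camera coordinates). Camera axes: x right, y down, z forward; pixel columns grow to the right and rows downward; lengths in m; the calibration is good to about 2 mm. A picture is of the moment at which its call begins.
- env.sign_off(): hands the job in, once; it reports no verdict.
Trained networks look in a picture, given as the dict that the camera call returned (one of the last four; its "shot" number tells which), for a name from the list of things; names that differ only in an ending like _2 or _b are one class to them, and where a whole thing is asked for, a point or a joint stands for the part that bears it (a point fixed in the world has none). Each returns a list of dicts, best first, with "p" (0 to 1); they miss things now and then, are a little off and sometimes report something else, mostly with a low value. They report only what shows in the picture. A call takes as long as a camera call.
- env.trace(picture, query): "pixels" (384x512 bool, what is visible of it).
- env.tip_of(picture, query): "centre" ([x, y, z] in m, in world coordinates, good to about 4 mm: a listed point, or the origin of a listed thing).
The state is a dict: "time": time; "joints": joint angles; "joint_velocities": joint speeds; "tau": joint torques, N m; "eef_pos": TCP position; "tcp_rot": TCP orientation; "force": force on the tool from outside, world axes, zero at the start; "ft_torque": the same for the moment, N m; "opening": finger opening in m.
Only numpy, scipy, OpenCV 4.12 (cv2) and the standard library are available. Lean on these libraries where they do the work, as an engineer would, in place of code of your own. Each camera call takes 0.05 s, during which the arm holds its last target.

## Working session

There is one attempt and no reset: what is moved stays moved. The work goes in short steps, Python scripts to look and compute and a tool call to move; the robot and the scene stay as the last step left them, time stands still between calls to the robot, and variables do not carry over. Pictures are saved under pics/ and viewed, and the job is handed in when it is done.

Besides the shell and the picture viewer there is one more tool, called after "Request:" as name(argument=value, ...), one argument or row to a line, values as JSON. jog_arm: Moves the arm, as the interface text tells. Its arguments: {"type":"object","properties":{"motion":{"type":"array","items":{"type":"number"}},"hand":{"type":"number"}},"required":["motion"]}

```bash
mkdir -p pics; ls; cat > h.py <<'E'
from plant import env
import numpy as np, cv2
def shot(n,f):
    p=env.get_image(n); cv2.imwrite('pics/'+f,p['img']); return p
E
python3 - <<'E'
from h import *
s=env.read_state(); print({k:np.round(v,3) for k,v in s.items()})
for n in ['scene','top']:
    p=shot(n,n+'0.png')
    for q in ['mould_clamp','screw_hub','wing_1','wing_2','fixed_seam','moving_seam','mug','slip_jar','handle_mould','mould_brush']:
        print(n,q,[(np.round(r['centre'],3),round(r['p'],2)) for r in env.tip_of(p,q)][:3])
E
```

```text
pics
{'time': np.float64(0.0), 'joints': array([-1.167,  0.629,  0.038,  1.518, -0.027,  0.996, -0.02 ]), 'joint_velocities': array([-0.   , -0.   , -0.001, -0.   , -0.002, -0.001, -0.   ]), 'tau': array([ 1.0000e-03, -5.6342e+01,  1.2260e+00, -1.9344e+01,  1.1000e-02,
        1.0000e-02,  0.0000e+00]), 'eef_pos': array([0.294, 0.579, 0.23 ]), 'tcp_rot': array([ 0.233,  0.973, -0.001, -0.   ]), 'force': array([-0.593,  0.094, -0.172]), 'ft_torque': array([-0.014,  0.048,  0.024]), 'opening': np.float64(0.085)}
scene mould_clamp [(array([ 0.578, -0.101,  0.007]), 0.97)]
scene screw_hub [(array([0.544, 0.073, 0.074]), 0.8)]
scene wing_1 [(array([0.59 , 0.08 , 0.068]), 0.82), (array([0.508, 0.063, 0.085]), 0.82)]
scene wing_2 [(array([0.59 , 0.08 , 0.068]), 0.82), (array([0.508, 0.063, 0.085]), 0.82)]
scene fixed_seam [(array([ 0.587, -0.138,  0.126]), 0.74)]
scene moving_seam [(array([ 0.586, -0.131,  0.129]), 0.95)]
scene mug [(array([ 0.755, -0.049, -0.002]), 0.96)]
scene slip_jar [(array([0.733, 0.121, 0.004]), 0.88)]
scene handle_mould [(array([ 0.583, -0.327,  0.001]), 0.79), (arr
[... 170 characters left out ...]
ray([0.549, 0.069, 0.074]), 0.74)]
top wing_1 [(array([0.588, 0.083, 0.066]), 0.8), (array([0.506, 0.058, 0.086]), 0.55)]
top wing_2 [(array([0.588, 0.083, 0.066]), 0.8), (array([0.506, 0.058, 0.086]), 0.55)]
top fixed_seam []
top moving_seam [(array([ 0.586, -0.129,  0.128]), 0.56)]
top mug [(array([ 0.75 , -0.05 ,  0.007]), 0.85), (array([ 0.434, -0.121,  0.001]), 0.61), (array([ 0.575, -0.068,  0.021]), 0.3)]
top slip_jar [(array([0.729, 0.116, 0.001]), 0.7), (array([ 0.595, -0.146,  0.13 ]), 0.59)]
top handle_mould [(array([ 0.581, -0.326,  0.004]), 0.72), (array([0.586, 0.081, 0.066]), 0.35)]
top mould_brush [(array([ 0.434, -0.122, -0.001]), 0.76), (array([0.551, 0.068, 0.074]), 0.62)]
```

View pics/scene0.png

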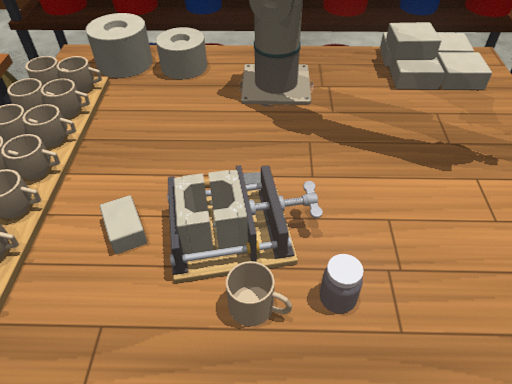

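View pics/top0.png

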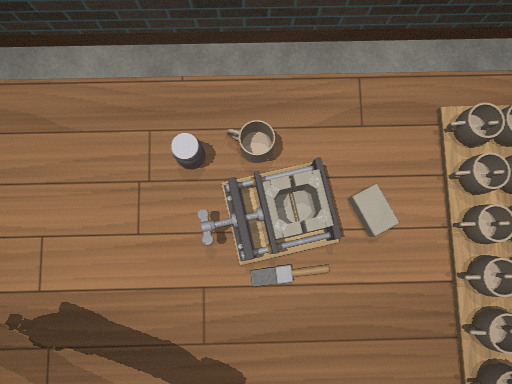

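The scene view shows the clamp at about (235,215) with its wings at about (315,200). The jar is at (342,283), the mug at (250,293) and the handle mould at (123,223). The top view shows the brush at about (290,273). Next I'll measure the clamp's yaw, axis and gap from the range data.

```bash
cat >> h.py <<'E'
def cloud(p):
    d=p['range_z']; h,w=d.shape; f=h/2/np.tan(np.radians(p['vfov'])/2)
    v,u=np.mgrid[:h,:w]
    P=np.stack([(u-p['cx'])/f*d,(v-p['cy'])/f*d,d,np.ones_like(d)],-1)
    W=(P@np.linalg.inv(p['view']).T)[...,:3]; W[d<=0]=np.nan; return W
E
python3 - <<'E'
from h import *
p=shot('top','t1.png'); W=cloud(p)
x,y,z=W[...,0],W[...,1],W[...,2]
m=(z>.094)&(z<.106)&(x>.4)&(x<.72)&(y<.05)&(y>-.26)
n,l,st,c=cv2.connectedComponentsWithStats(m.astype(np.uint8))
for i in range(1,n):
    if st[i,4]<40: continue
    q=W[l==i][:,:2].astype(np.float32); r=cv2.minAreaRect(q*1000)
    print(st[i],np.round(r[0],1),np.round(r[1],1),round(r[2],1))
m=(z>.04)&(z<.13)&(x>.47)&(x<.64)&(y>.035)&(y<.12)
for r in env.trace(p,'wing_screw')[:1]:
    q=W[r['pixels']]; q=q[q[:,2]>.03]; print(len(q),q.min(0),q.max(0))
    q=W[m]; print(len(q)); 
    rr=cv2.minAreaRect((q[:,:2]*1000).astype(np.float32)); print(rr)
i=p['img'][140:290,180:360]; cv2.imwrite('pics/t1z.png',cv2.resize(i,None,fx=4,fy=4,interpolation=cv2.INTER_CUBIC))
p=shot('scene','s1.png'); i=p['img'][150:280,160:330]; cv2.imwrite('pics/s1z.png',cv2.resize(i,None,fx=4,fy=4,interpolation=cv2.INTER_CUBIC))
E
```

```text
[315 157  27  82 432] [ 604.2 -207.4] [189.3  15.7] 11.7
[228 177  26  83 745] [562.5  -9.1] [188.7  20.1] 11.7
346 [0.50351926 0.05153976 0.06687158] [0.58493879 0.08827308 0.09104923]
422
((548.042724609375, 59.958274841308594), (85.25794982910156, 50.6905632019043), 10.86283016204834)
```

View pics/t1z.png

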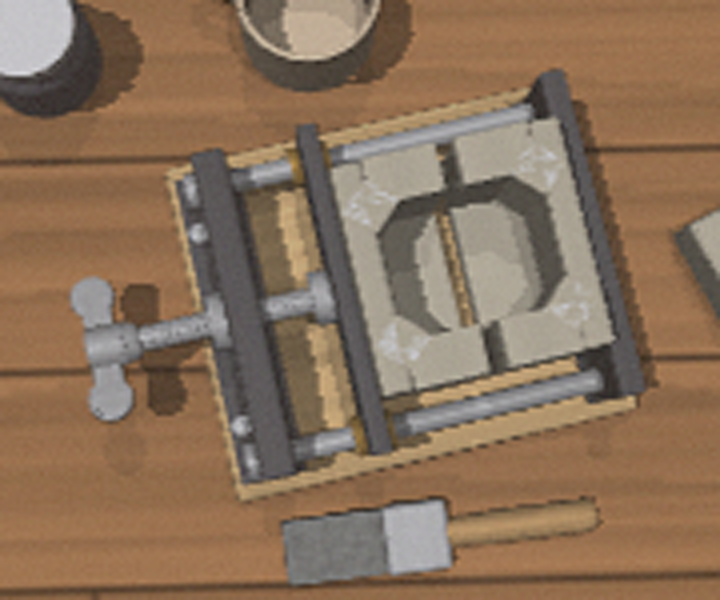

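View pics/s1z.png

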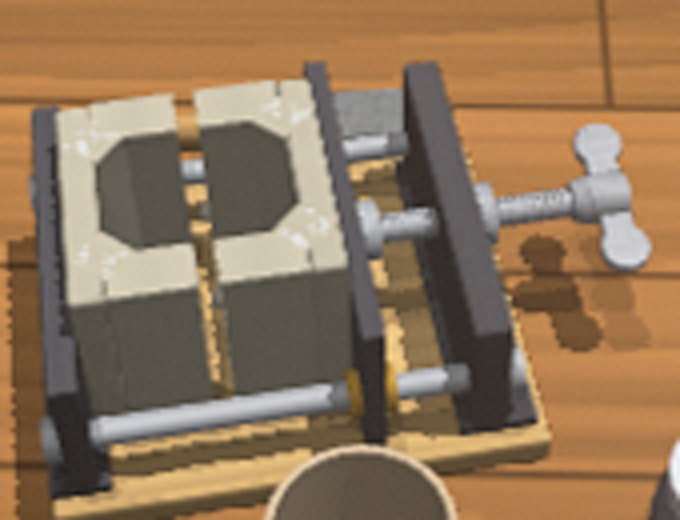

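```bash
cat >> h.py <<'E'
from scipy.spatial.transform import Rotation as Ro
a=np.radians(11.75); cx=np.array([np.cos(a),np.sin(a),0]); cy=np.array([-np.sin(a),np.cos(a),0])
org=np.array([.5625,-.0091,0])-.095*cy
def where():
    s=env.read_state(); d=s['eef_pos']-org; R=Ro.from_quat(s['tcp_rot']).as_matrix()
    print('t %.2f clamp X %.1f Y %.1f Z %.1f'%(s['time'],*(1e3*np.array([d@cx,d@cy,d[2]]))),'toolx angle',round(np.degrees(np.arctan2(R[1,0],R[0,0])),1),'tilt',np.round(R[:,2],3),'F',np.round(s['force'],1),'op',round(float(s['opening']),3))
def look(f):
    out=[]
    for n in ['scene','top']:
        p=shot(n,n+f+'.png'); g={}
        for q in ['screw_hub','wing_1','moving_seam','fixed_seam']:
            for r in env.tip_of(p,q)[:2]:
                d=np.array(r['centre'])-org; print(n,q,np.round(1e3*np.array([d@cx,d@cy,d[2]]),1),round(r['p'],2))
E
python3 - <<'E'
from h import *
where(); look('2')
s=env.read_state();R=Ro.from_quat(s['tcp_rot']).as_matrix()
t=org+cy*.176+cx*-.032+[0,0,.135]
Rf=np.stack([-cx,cy,[0,0,-1]],1)
print(Rf.T@(t-s['eef_pos']), R.T@(t-s['eef_pos']))
E
```

```text
t 1.25 clamp X -142.7 Y 726.0 Z 231.3 toolx angle 153.1 tilt [ 0.  0. -1.] F [ 0.4 -0.2  0.4] op 0.086
scene screw_hub [ -0.8 178.8  73.4] 0.59
scene wing_1 [-41.2 175.4  87.2] 0.95
scene wing_1 [ 44.8 174.3  65.1] 0.8
scene moving_seam [  0.  -30.  126.9] 0.91
scene moving_seam [  0.2 177.4  78.1] 0.26
scene fixed_seam [ -3.9 -38.1 125.9] 0.7
top screw_hub [  2.1 174.7  72.8] 0.62
top screw_hub [ -50.1 -215.3    3.3] 0.45
top wing_1 [ 44.  178.   66.6] 0.92
top wing_1 [-41.5 170.   85.2] 0.74
top moving_seam [  0.4 -27.1 126.1] 0.78
top fixed_seam [  3.4 -45.5 129.9] 0.67
top fixed_seam [  0.4 -28.6 126.6] 0.36
[-0.11077614 -0.55002185  0.09630944] [-0.43014663 -0.36024579  0.09626915]
```

Request:
jog_arm(
  motion=[0,0,0,-0.113,0,0,0,-0.113,0,0,0,-0.113,0,0,0,-0.113,0,0,0,-0.113,0,0,0,-0.113],
  hand=1,
)

```text
time: 2.25
eef_pos: [0.2941, 0.5798, 0.2314]
tcp_rot: [-0.119, 0.993, -0.0, 0.001]
force: [-0.1, -0.4, -1.6]
opening: 0.0124
```

```bash
python3 -c "
from h import *
where()"
```

```text
t 2.25 clamp X -142.9 Y 726.2 Z 231.4 toolx angle -166.4 tilt [ 0.001 -0.    -1.   ] F [-0.1 -0.4 -1.6] op 0.012
```

Request:
jog_arm(
  motion=[-0.009,-0.04,0,0.032,-0.009,-0.04,0,0,-0.009,-0.04,0,0,-0.009,-0.04,0,0,-0.009,-0.04,0,0,-0.009,-0.04,0,0,-0.009,-0.04,0,0,-0.009,-0.04,0,0,-0.009,-0.04,0,0,-0.009,-0.04,0,0,-0.009,-0.04,0,0,-0.009,-0.04,0,0],
)

```text
time: 3.25
eef_pos: [0.5021, 0.1367, 0.2281]
tcp_rot: [-0.115, 0.993, 0.006, 0.001]
force: [0.2, -0.0, -0.5]
opening: 0.0002
```

```bash
python3 -c "
from h import *
where()"
```

```text
t 3.25 clamp X -29.4 Y 250.0 Z 228.1 toolx angle -166.8 tilt [ 0.001  0.012 -1.   ] F [ 0.2 -0.  -0.5] op 0.0
```

Request:
jog_arm(
  motion=[0,-0.03,0.02,0.025,0,-0.025,0.03,0,0,-0.018,0.025,0,0,0,0.018,0,0,0,0,0],
)

```text
time: 3.67
eef_pos: [0.5267, 0.0494, 0.1341]
tcp_rot: [-0.092, 0.996, 0.003, 0.008]
force: [-0.7, 0.6, 0.4]
opening: -0.0
```

```bash
python3 -c "
from h import *
where(); shot('scene','s3.png')"
```

```text
t 3.67 clamp X -23.1 Y 159.6 Z 134.1 toolx angle -169.5 tilt [ 0.014  0.007 -1.   ] F [-0.7  0.6  0.4] op -0.0
```

View pics/s3.png

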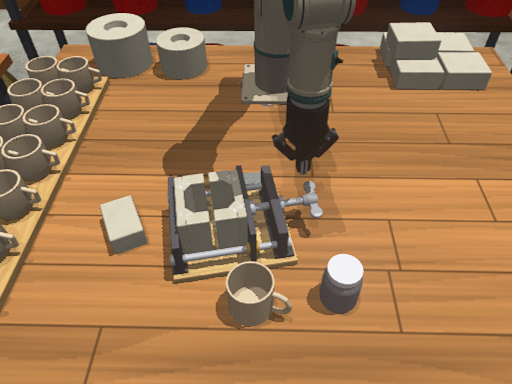

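The closed fingertip is above the wing at about (305,170), roughly 16 mm too far inward. I'll correct that and let it settle.

Request:
jog_arm(
  motion=[0.009,0.016,0,-0.02,0,0,0,0,0,0,0,0],
)

```text
time: 3.97
eef_pos: [0.5173, 0.0651, 0.1381]
tcp_rot: [-0.103, 0.995, 0.003, 0.01]
force: [-0.1, 0.2, 0.6]
opening: -0.0
```

```bash
python3 -c "
from h import *
where()"
```

```text
t 3.97 clamp X -29.1 Y 176.9 Z 138.1 toolx angle -168.2 tilt [ 0.02   0.008 -1.   ] F [-0.1  0.2  0.6] op -0.0
```

Request:
jog_arm(
  motion=[0.003,0,0.014,0,0,0,0.014,0,0,0,0.01,0,0,0,0.008,0,0,0,0.008,0,0,0,0.008,0,0,0,0.008,0,0,0,0.008,0],
)

```text
time: 4.63
eef_pos: [0.524, 0.0693, 0.0645]
tcp_rot: [-0.105, 0.994, 0.004, 0.019]
force: [0.3, -0.8, 1.8]
opening: -0.0002
```

```bash
python3 -c "
from h import *
where()"
```

```text
t 4.63 clamp X -21.7 Y 179.6 Z 64.5 toolx angle -167.9 tilt [ 0.037  0.011 -0.999] F [ 0.3 -0.8  1.8] op -0.0
```

Request:
jog_arm(
  motion=[0.009,0,0,0,0.002,-0.002,0.006,0,0.002,0,0.006,0,0,0,0,0],
)

```text
time: 4.97
eef_pos: [0.5101, 0.0644, 0.0489]
tcp_rot: [-0.105, 0.994, 0.004, 0.018]
force: [-0.1, 0.5, -0.7]
opening: -0.0001
```

```bash
python3 -c "
from h import *
where(); shot('scene','s4.png'); look('4')
i=cv2.imread('pics/s4.png')[100:260,200:400]; cv2.imwrite('pics/s4z.png',cv2.resize(i,None,fx=4,fy=3.7))"
```

```text
t 4.97 clamp X -36.3 Y 177.7 Z 48.9 toolx angle -167.9 tilt [ 0.035  0.011 -0.999] F [-0.1  0.5 -0.7] op -0.0
scene screw_hub [  1.8 176.4  74.5] 0.73
scene wing_1 [ 33.6 173.4 108.9] 0.65
scene moving_seam [-1.000e-01 -2.680e+01  1.282e+02] 0.85
scene fixed_seam [ -2.1 -38.  128.9] 0.87
top screw_hub [-1.000e-01  1.724e+02  7.390e+01] 0.4
top wing_1 [-1.3 34.8 20.9] 0.57
top wing_1 [ 29.1 175.4 107.9] 0.38
top moving_seam [-149.8   13.8    2.5] 0.74
top moving_seam [  1.2 -27.8 125.9] 0.57
top fixed_seam [  7.5 -42.9 131.1] 0.9
```

View pics/s4z.png

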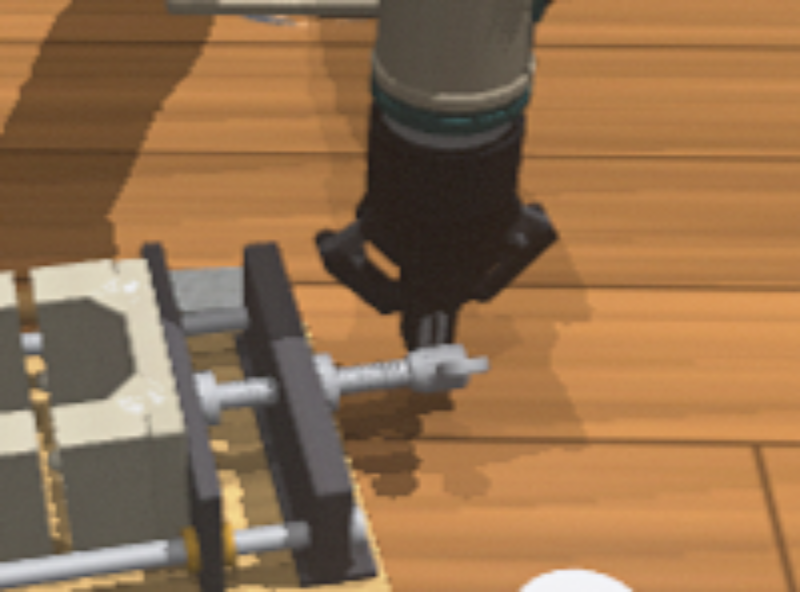

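The hub is at about (440,365) and the upper wing now leans to +x at about 48° elevation, so the stroke turned it about 1 rad. Now I'll lift, cross over and come down on the +x side.

Request:
jog_arm(
  motion=[0,0,-0.02,0,0,-0.001,-0.03,0,0,-0.001,-0.03,0,-0.02,0,-0.01,0,-0.03,0,0,0,-0.025,0,0,0,-0.01,0,0,0,0,0,0,0],
)

```text
time: 6.18
eef_pos: [0.5928, 0.0796, 0.1483]
tcp_rot: [-0.105, 0.994, 0.004, 0.018]
force: [-0.1, -0.4, -0.1]
opening: 0.0003
```

```bash
python3 -c "
from h import *
where()"
```

```text
t 6.18 clamp X 47.8 Y 175.7 Z 148.3 toolx angle -167.9 tilt [ 0.036  0.011 -0.999] F [-0.1 -0.4 -0.1] op 0.0
```

Request:
jog_arm(
  motion=[0,-0.001,0.02,0,0.001,0,0.02,0,0.001,0,0.009,0,0,0,0,0],
)

```text
time: 6.52
eef_pos: [0.5919, 0.0785, 0.0985]
tcp_rot: [-0.105, 0.994, 0.004, 0.019]
force: [-0.6, 1.2, 0.1]
opening: -0.0001
```

```bash
python3 -c "
from h import *
where()"
```

```text
t 6.52 clamp X 46.6 Y 174.7 Z 98.5 toolx angle -167.9 tilt [ 0.037  0.011 -0.999] F [-0.6  1.2  0.1] op -0.0
```

Sweep −x by about 72 mm.

Request:
jog_arm(
  motion=[0.008,0,0,0,0.01,0,0,0,0.01,0,0,0,0.01,0,0,0,0.01,0,0,0,0.01,0,0,0,0.008,0,0,0,0.004,0,0,0,0,0,0,0],
)

```text
time: 7.27
eef_pos: [0.5376, 0.0668, 0.1055]
tcp_rot: [-0.105, 0.994, 0.006, 0.041]
force: [1.6, 0.5, 0.4]
opening: 0.0005
```

```bash
python3 -c "
from h import *
where()"
```

```text
t 7.27 clamp X -8.9 Y 174.4 Z 105.5 toolx angle -167.9 tilt [ 0.08   0.02  -0.997] F [1.6 0.5 0.4] op 0.0
```

Request:
jog_arm(
  motion=[0.008,0,0.004,0,0.01,0,0.006,0,0.007,0,0.008,0,0.005,0,0.008,0,0.002,0,0.004,0,0,0,0,0],
)

```text
time: 7.77
eef_pos: [0.51, 0.0608, 0.0733]
tcp_rot: [-0.105, 0.994, 0.006, 0.043]
force: [0.5, -0.3, 0.9]
opening: 0.0001
```

```bash
python3 -c "
from h import *
where()"
```

```text
t 7.77 clamp X -37.2 Y 174.2 Z 73.3 toolx angle -167.9 tilt [ 0.084  0.021 -0.996] F [ 0.5 -0.3  0.9] op 0.0
```

Now down 23 mm, keeping X at about −34.

Request:
jog_arm(
  motion=[0,-0.001,0.007,0,0,0,0.008,0,0,0,0.007,0,0,0,0.002,0,0,0,0,0],
)

```text
time: 8.18
eef_pos: [0.5127, 0.0605, 0.0472]
tcp_rot: [-0.105, 0.994, 0.006, 0.042]
force: [-0.1, -0.2, 0.8]
opening: 0.0001
```

```bash
python3 -c "
from h import *
where(); look('5')
i=cv2.imread('pics/scene5.png')[100:260,200:400]; cv2.imwrite('pics/s5z.png',cv2.resize(i,None,fx=4,fy=3.7))"
```

```text
t 8.18 clamp X -34.6 Y 173.3 Z 47.2 toolx angle -167.9 tilt [ 0.083  0.02  -0.996] F [-0.1 -0.2  0.8] op 0.0
scene screw_hub [  0.4 170.2  72.6] 0.45
scene wing_1 [ 26.8 169.1 107.6] 0.57
scene moving_seam [ -1.5 -34.1 124.2] 0.89
scene fixed_seam [ -1.1 -38.8 126.9] 0.81
top screw_hub [  3.1 168.   70.8] 0.66
top screw_hub [190.2 186.9   2.6] 0.54
top wing_1 [ 33.1 167.9 106. ] 0.5
top moving_seam [ -1.9 -34.1 126.1] 0.77
top moving_seam [-0.4  1.7  0.6] 0.22
top fixed_seam [  5.2 -43.6 132.6] 0.87
top fixed_seam [-150.7   13.7   -0.7] 0.19
```

View pics/s5z.png

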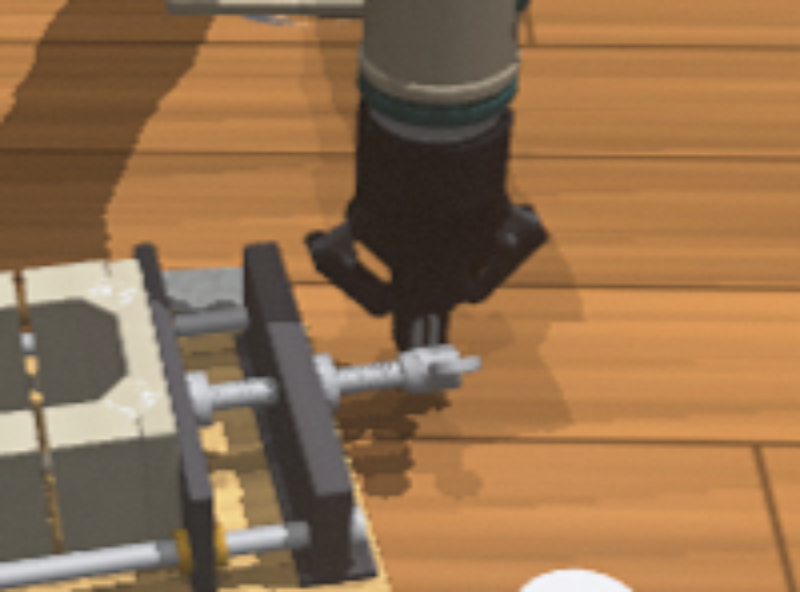

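The gap has visibly narrowed to about 5.5 mm, and the upper wing is again near 130°. Now the same cycle again.

Request:
jog_arm(
  motion=[0,0,-0.02,0,0,-0.001,-0.03,0,0,-0.001,-0.03,0,-0.02,-0.002,-0.004,0,-0.03,0,0.003,0,-0.03,0,0.003,0,-0.012,0,0,0,0,0,0,0],
)

```text
time: 9.35
eef_pos: [0.5976, 0.0741, 0.1386]
tcp_rot: [-0.105, 0.994, 0.005, 0.042]
force: [0.9, 0.2, -0.1]
opening: 0.0002
```

```bash
python3 -c "
from h import *
where()"
```

```text
t 9.35 clamp X 51.3 Y 169.3 Z 138.6 toolx angle -167.9 tilt [ 0.082  0.019 -0.996] F [ 0.9  0.2 -0.1] op 0.0
```

Request:
jog_arm(
  motion=[0,0,0.02,0,0.003,0,0.018,0,0.002,0,0.004,0,0.008,0,0,0,0.01,0,0.001,0,0.01,0,0.001,0,0.01,0,0.001,0,0.01,0,0.001,0,0.01,0,0.002,0,0.008,0,0.002,0,0,0,0,0],
)

```text
time: 10.27
eef_pos: [0.5527, 0.0652, 0.0946]
tcp_rot: [-0.106, 0.992, 0.009, 0.072]
force: [-0.1, -0.5, 0.3]
opening: 0.0001
```

```bash
python3 -c "
from h import *
where()"
```

```text
t 10.27 clamp X 5.5 Y 169.7 Z 94.6 toolx angle -167.9 tilt [ 0.14   0.033 -0.99 ] F [-0.1 -0.5  0.3] op 0.0
```

Request:
jog_arm(
  motion=[0.008,-0.001,-0.002,0,0.01,0,-0.001,0,0.01,-0.001,0,0,0.01,0,0.002,0,0.007,0,0.006,0,0.003,0,0.006,0,0.001,0,0.004,0,0,0,0,0],
)

```text
time: 10.93
eef_pos: [0.5049, 0.0525, 0.0755]
tcp_rot: [-0.106, 0.992, 0.008, 0.072]
force: [0.1, -0.9, 0.4]
opening: -0.0005
```

```bash
python3 -c "
from h import *
where()"
```

```text
t 10.93 clamp X -43.9 Y 167.1 Z 75.5 toolx angle -167.8 tilt [ 0.141  0.031 -0.99 ] F [ 0.1 -0.9  0.4] op -0.0
```

Request:
jog_arm(
  motion=[-0.002,-0.001,0.007,0,-0.002,0,0.008,0,-0.002,0,0.007,0,0,0,0.002,0,0,0,0,0],
)

```text
time: 11.35
eef_pos: [0.51, 0.0514, 0.0519]
tcp_rot: [-0.106, 0.992, 0.006, 0.068]
force: [0.9, -0.2, 0.2]
opening: -0.0
```

```bash
python3 -c "
from h import *
where(); look('6')
i=cv2.imread('pics/scene6.png')[100:260,200:400]; cv2.imwrite('pics/s6z.png',cv2.resize(i,None,fx=4,fy=3.7))"
```

```text
t 11.35 clamp X -39.1 Y 164.9 Z 51.9 toolx angle -167.8 tilt [ 0.134  0.027 -0.991] F [ 0.9 -0.2  0.2] op -0.0
scene screw_hub [ -0.5 170.1  74.4] 0.73
scene wing_1 [ 36.7 163.5 105.5] 0.6
scene moving_seam [ -3.9 -37.1 126.3] 0.78
scene fixed_seam [ -3.1 -38.8 124.6] 0.82
top screw_hub [  2.4 165.1  72.8] 0.77
top wing_1 [-31.3 163.7  46.7] 0.77
top wing_1 [ 33.7 165.4 103.9] 0.51
top moving_seam [  2.7 -35.8 127.4] 0.9
top moving_seam [  1.3 166.1  75.8] 0.2
top fixed_seam [  6.  -47.2 130.5] 0.63
```

View pics/s6z.png

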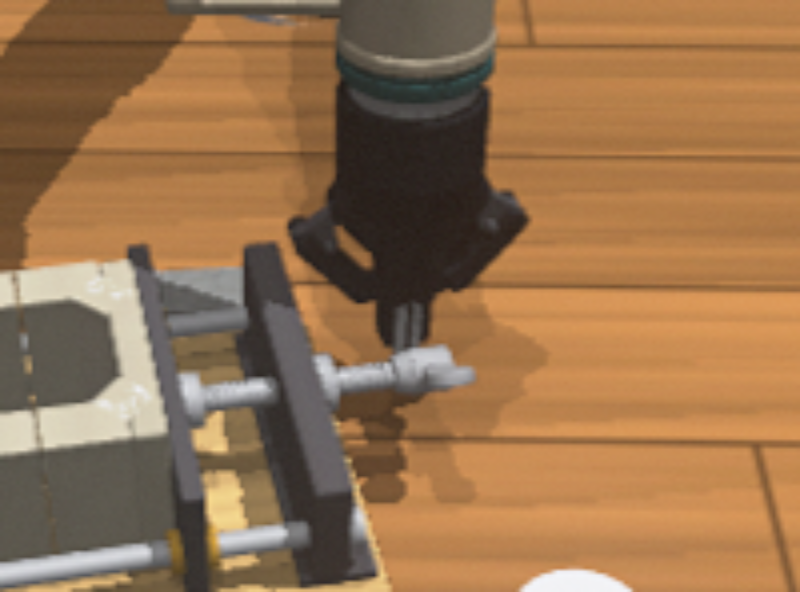

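The seam is nearly closed, about 1.8 mm, and the wing is at about 140°. The last stroke needs about 80°.

Request:
jog_arm(
  motion=[0,0,-0.02,0,0,0,-0.03,0,0,0,-0.03,0,-0.02,0,0,0,-0.035,0,0.003,0,-0.035,0,0.004,0,-0.015,0,0,0,0,0,0,0],
)

```text
time: 12.52
eef_pos: [0.6025, 0.0711, 0.143]
tcp_rot: [-0.106, 0.992, 0.006, 0.067]
force: [0.8, 0.6, 0.1]
opening: -0.0
```

```bash
python3 -c "
from h import *
where()"
```

```text
t 12.52 clamp X 55.5 Y 165.4 Z 143.0 toolx angle -167.8 tilt [ 0.131  0.025 -0.991] F [0.8 0.6 0.1] op -0.0
```

Request:
jog_arm(
  motion=[0,0.001,0.02,0,0.003,0,0.018,0,0.002,0,0.004,0,0.008,0,0,0,0.01,0,-0.001,0,0.01,0,-0.001,0,0.01,0,-0.001,0,0.006,0,-0.001,0,0,0,0,0],
)

```text
time: 13.27
eef_pos: [0.5843, 0.0675, 0.1125]
tcp_rot: [-0.106, 0.99, 0.01, 0.096]
force: [-0.3, -0.5, -0.4]
opening: 0.0
```

```bash
python3 -c "
from h import *
where()"
```

```text
t 13.27 clamp X 36.9 Y 165.5 Z 112.5 toolx angle -167.7 tilt [ 0.188  0.041 -0.981] F [-0.3 -0.5 -0.4] op 0.0
```

```bash
python3 -c "
from h import *
where(); look('7')
i=cv2.imread('pics/scene7.png')[100:260,200:400]; cv2.imwrite('pics/s7z.png',cv2.resize(i,None,fx=4,fy=3.7))"
```

```text
t 13.27 clamp X 36.9 Y 165.5 Z 112.5 toolx angle -167.7 tilt [ 0.188  0.041 -0.981] F [-0.3 -0.5 -0.4] op 0.0
scene screw_hub [ -1.  168.8  73.6] 0.48
scene wing_1 [-19.3 165.2  35.9] 0.57
scene wing_1 [ 23.4 166.4 115.3] 0.49
scene moving_seam [ -1.4 -36.  126.9] 0.75
scene fixed_seam [  1.6 -38.2 126.1] 0.58
top wing_1 [ 0.9 26.7 20.3] 0.57
top moving_seam [  0.5 -37.1 126.8] 0.68
top fixed_seam [  4.3 -44.2 128.9] 0.59
```

View pics/s7z.png

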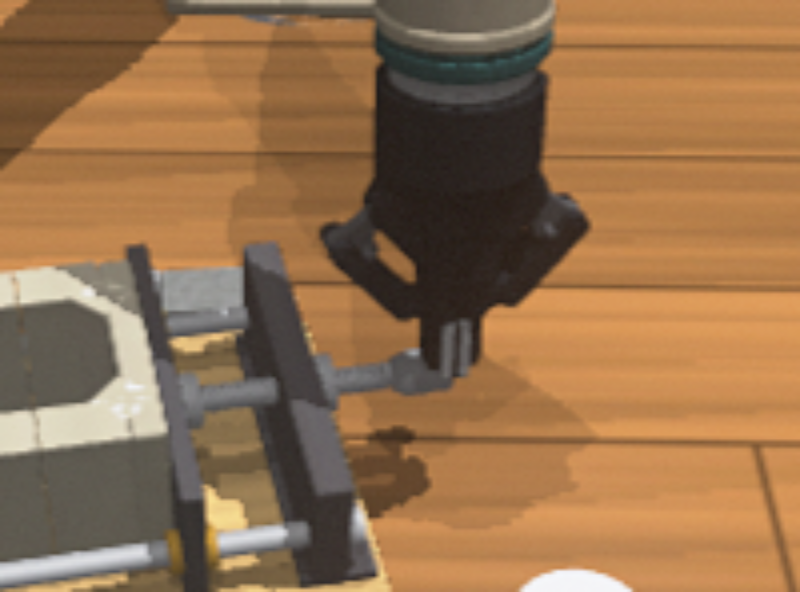

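The finger is to the right of the wing at about (450,350) but has ridden high, Z 112. The wing is at about 120°. I'll back off, lower, and push on.

Request:
jog_arm(
  motion=[-0.014,0,0,0,0,0,0.01,0,0,0,0.009,0,0,0,0,0],
)

```text
time: 14.1
eef_pos: [0.5978, 0.0711, 0.0907]
tcp_rot: [-0.106, 0.99, 0.011, 0.091]
force: [0.3, -0.3, 0.3]
opening: -0.0001
```

```bash
python3 -c "
from h import *
where()"
```

```text
t 14.10 clamp X 50.9 Y 166.3 Z 90.7 toolx angle -167.8 tilt [ 0.178  0.041 -0.983] F [ 0.3 -0.3  0.3] op -0.0
```

Request:
jog_arm(
  motion=[0.008,0,-0.006,0,0.008,0,-0.003,0,0.008,0,-0.002,0,0.008,0,-0.001,0,0.006,0,-0.001,0,0,0,0,0],
)

```text
time: 14.6
eef_pos: [0.5535, 0.0622, 0.0963]
tcp_rot: [-0.107, 0.99, 0.011, 0.091]
force: [1.2, 0.6, -0.6]
opening: -0.0001
```

```bash
python3 -c "
from h import *
where()"
```

```text
t 14.60 clamp X 5.7 Y 166.6 Z 96.3 toolx angle -167.7 tilt [ 0.178  0.042 -0.983] F [ 1.2  0.6 -0.6] op -0.0
```

Request:
jog_arm(
  motion=[0.003,0,-0.0005,0,0.003,0,-0.0005,0],
)

```text
time: 14.77
eef_pos: [0.5517, 0.0622, 0.0981]
tcp_rot: [-0.107, 0.99, 0.013, 0.096]
force: [8.2, 1.2, -0.8]
opening: -0.0002
```

```bash
python3 -c "
from h import *
where(); look('8')
i=cv2.imread('pics/scene8.png')[100:260,200:400]; cv2.imwrite('pics/s8z.png',cv2.resize(i,None,fx=4,fy=3.7))"
```

```text
t 14.77 clamp X 3.9 Y 167.0 Z 98.1 toolx angle -167.7 tilt [ 0.187  0.045 -0.981] F [ 8.2  1.2 -0.8] op -0.0
scene screw_hub [ -1.6 168.6  72.6] 0.86
scene screw_hub [  1.5 -36.6 124.8] 0.7
scene wing_1 [ 22.7 166.6  38.7] 0.85
scene wing_1 [1.807e+02 1.780e+01 1.000e-01] 0.26
scene moving_seam [ -0.9 -38.4 128.9] 0.83
scene moving_seam [-5.4  0.6  1.3] 0.69
scene fixed_seam [  0.3 -37.6 127.8] 0.65
top moving_seam [ -0.6 -38.4 130.1] 0.59
top fixed_seam [  4.2 -43.7 130.7] 0.97
```

View pics/s8z.png

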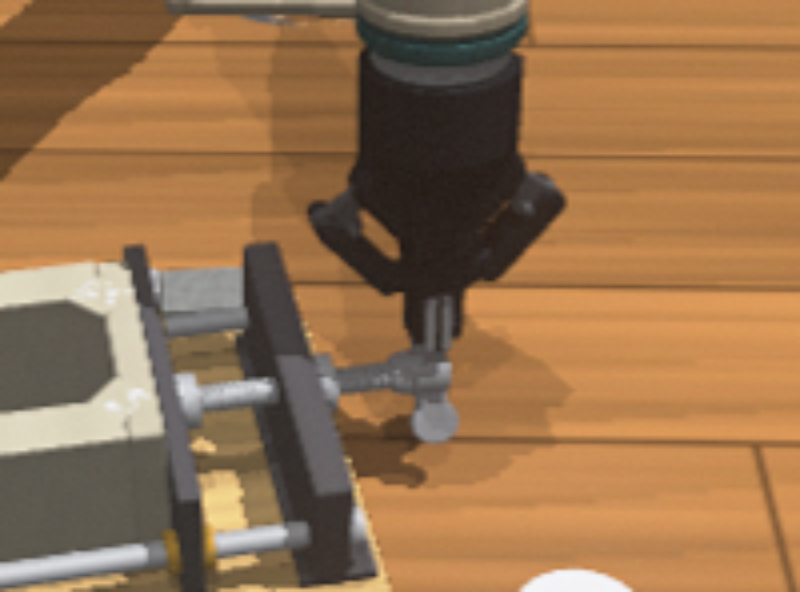

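The reaction jumped to 8 N, and the lower wing at (435,425) sits at about −58°, which is the stop position. I'll back off and rise.

Request:
jog_arm(
  motion=[-0.01,0,0,0,-0.02,0,0,0,-0.01,0,-0.02,0,0,0,-0.04,0,0,0,-0.04,0,0,0.02,-0.03,0,0,0.03,0,0,0,0.03,0,0,0,0,0,0,0,0,0,0],
)

```text
time: 16.1
eef_pos: [0.5423, 0.1421, 0.2365]
tcp_rot: [-0.104, 0.991, 0.011, 0.087]
force: [0.5, -1.1, -1.1]
opening: 0.0001
```

```bash
python3 -c "
from h import *
where(); look('9')
p=env.get_image('top')
for q in ['mug','slip_jar','handle_mould','mould_brush']: print(q,[np.round(r['centre'],3) for r in env.tip_of(p,q)][:1])
a_=cv2.imread('pics/scene9.png')[100:330,90:400]; cv2.imwrite('pics/s9z.png',cv2.resize(a_,None,fx=2.5,fy=2.5))"
```

```text
t 16.10 clamp X 11.0 Y 247.1 Z 236.5 toolx angle -168.0 tilt [ 0.171  0.039 -0.985] F [ 0.5 -1.1 -1.1] op 0.0
scene screw_hub [  0.5 165.7  72.4] 0.72
scene wing_1 [ 24.2 165.   37.7] 0.82
scene wing_1 [-18.1 162.8 116.5] 0.56
scene fixed_seam [  0.6 -40.1 126.9] 0.79
top screw_hub [  1.7 164.2  71.7] 0.71
top screw_hub [  1.9 -39.9  16.6] 0.52
top wing_1 [ 24.3 162.4  36.3] 0.77
top wing_1 [-20.3 168.  111.1] 0.65
top moving_seam [  0.5 -38.8 128.8] 0.88
top moving_seam [0.  5.2 2.5] 0.23
top fixed_seam [  8.3 -44.4 129.3] 0.57
mug [array([ 0.754, -0.046,  0.007])]
slip_jar []
handle_mould [array([ 0.579, -0.325,  0.004])]
mould_brush [array([ 0.432, -0.122,  0.003])]
```

View pics/s9z.png

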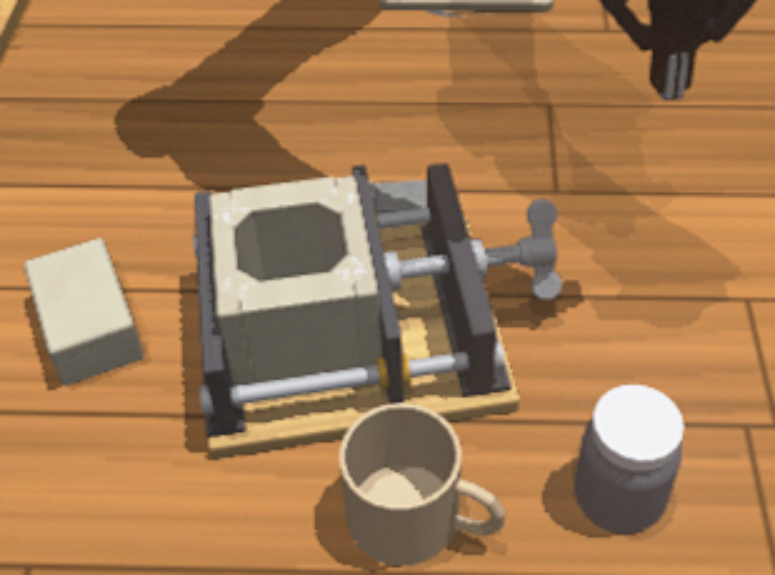

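The seam at about (305,310) is closed and the wings stand at about 60° (545,215 and 547,285). The hand is clear and the bystanders haven't moved.

```bash
python3 -c "
from h import *
env.sign_off(); where()"
```

```text
the job is handed in; nothing more can be done
the job is handed in; nothing more can be done
```

The mould is shut and the screw is snug against its stop. I handed the job in at about 16 s of the 51 s allowed; the sign-off gives no verdict.

I turned the screw by pushing on its wings with the closed fingertip. It took four strokes, each over the top and down the −x side, and the last ended gently at the stop.

**Last checks:**
- **Snugness:** the reaction stayed within about 2 N at the checks between moves, then rose to about 8 N at the stop.
- **Wing angle:** the wings stand at roughly 57–64°, against the expected 60° at the stop.
- **Hub:** it measures about 165 mm along the clamp's y axis, which is the shut position.
- **Seam:** no gap shows in the scene picture, and the network points for the two halves agree within their error. The exception is the top camera's `fixed_seam` point, which stayed 4–8 mm off throughout; I did not rely on it.
- **Bystanders:** the mug, handle mould and brush are within about 4 mm of their first readings, which is network noise. The network missed the jar in the last top view, but it stands upright in the scene picture where it was.
- **Hand:** it is clear of everything.

**What went less well:**
- The tool drifted to about 10° of tilt over the strokes, because each row starts from the measured pose.
- On the last stroke the fingertip rode up the wing once. I backed off and lowered it before finishing.

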